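# Top up the coffee-pod chest and shut its lid

## Task

Top up the coffee-pod chest: take the red and the green pod from the bar mat and drop each into the empty front pocket next to the pod of its own colour in the back row, so that it hangs upright with its rim flat on the deck (the third front pocket stays empty). Then press the knee of the brass folding stay through to unlock it, and lower the lid gently, without letting it slam, until it is fully shut. Leave the pods already in the chest in their pockets and everything else on the counter standing where it is.

Things in the scene. Friction and masses are not known exactly. Their poses are not given: they have to be found in the camera images.
- chest: Fixed wood pod chest, 160 (its x) by 240 (y) by 72 mm high, walls 7. Origin: centre of underside, z up; -x side is the front, +x side has the lid hinge, -y end has the stay. Black deck 58 mm above the underside, with 6 through pockets 46 mm wide: front row x = -32 (empty), back row x = +32 (filled); columns y = -60, 0, +60. Turned a quarter turn: front to the robot's right, stay end away from it.
- pocket0 (a point): Centre of the mouth of the front pocket at chest y = -60 mm (the end with the stay), at deck height. Its axes are the chest's.
- pocket1 (a point): Centre of the mouth of the middle front pocket (chest y = 0), at deck height.
- pocket2 (a point): Centre of the mouth of the front pocket at chest y = +60 mm, at deck height.
- pod_red: Loose coffee pod with red foil top, upright on the bar mat, about 18 g: white cup 34 mm wide at the foot, 42 under the rim; stiff rim 52 mm wide, 4 mm thick, at the top; 44 mm high. Origin: centre of its foot, z up. The rim's edge can be gripped from above. In a pocket it hangs by its rim on the deck, origin 40 mm below the deck's top face; below the deck it touches nothing.
- pod_green: Loose coffee pod with a green foil top, standing upright on the bar mat; same size and origin as the red one.
- stock_red: Pod with a red foil top already hanging in one of the three back pockets, same size; origin at the centre of its foot. Which column it hangs in varies.
- stock_green: Pod with a green foil top already hanging in another back pocket; same size and origin.
- stock_yellow: Pod with a yellow foil top already hanging in the remaining back pocket; same size and origin. The front pocket before it stays empty.
- lid (a joint): Lid angle, rad: 0 at the start, propped open 109 degrees (19 past upright); 1.9 fully shut. Wooden frame 22 mm wide with glass pane, 164 mm from hinge to free edge, 244 wide, 12 thick, 400 g, underside on the rim when shut. Stiff, damped hinge: unlocked, it stays at any angle and takes 1 to 6 N at the free edge to move. With the stay locked it cannot be lowered.
- lid_hinge (a point): Point on the hinge axis, at mid width, 0.5 mm above the chest's rim. The axis runs along the chest's y.
- lid_edge (a point): Middle of the lid's free edge, on its outer face (the face that is on top when shut).
- knee (a joint): Bend of the stay at its knee, rad: 0 locked (against its stop, 0.14 beyond straight, bulging up and to the chest's front), 0.14 straight, growing as the knee is pushed down and towards the hinge side; about 2.95 folded with the lid shut. A few newtons push it through; it then stays where it is left.
- stay_knee (a point): Centre of the brass thumb knob on the stay's knee: a level cylinder 16 mm in diameter along the chest's y, standing out from the stay 10 to 36 mm outside the chest's -y end wall (centre 24 mm outside); at the start 39 mm above the chest's rim. The stay is two flat bars, each 89 mm between pins, 11 wide, within 9 mm of the end wall: press the knob clear of them, as they fold up over it.
- stay_foot (a point): On the pin axis where the stay's lower bar turns on the chest's end wall, at the knob's mid length: the knee swings about it in a circle of 89 mm radius in the chest's x-z plane. 20 mm below the rim, 105 mm to the front of the hinge.
- bar_mat: Black rubber bar mat, fixed, 200 mm (x) by 340 mm (y), 5 mm thick; origin at the centre of its underside. The two pods and the espresso cup stand on it.
- espresso_cup: Bystander: white cup, 62 mm in diameter, 55 mm high, standing on the bar mat; origin at the centre of its foot.
- milk_jug: Bystander: steel jug, 84 mm in diameter, 100 mm high, handle on one side, on the robot's right.
- syrup_bottle: Bystander: amber bottle, 72 mm in diameter, 200 mm high, at the back on the left.
- sugar_jar: Bystander: glass jar with a steel cap, 80 mm in diameter, 85 mm high, at the back.
- bar_spoon: Bystander: steel spoon, 170 mm long, lying at the back; origin at the middle of its underside.
- tamper: Bystander: dark tamper, 58 mm in diameter, 85 mm high, on the robot's left.
- shot_glass: Bystander: small glass, 52 mm in diameter, 65 mm high, standing at the back, between the jar and the spoon.

How it is judged:
By the outcome, as a careful person would: the job done as asked, in the order asked, and still so for the second after the job is handed in, with the robot touching nothing.
It also fails if it takes over 72 s, if anything falls off the work surface, if the arm or the gripper's body presses on something with over 40 N, if the wrist force passes 120 N, or if a joint passes its speed limit or range.

## Robot

A 7-joint arm with a two-finger parallel gripper is mounted at the origin on the work surface. World frame = base frame: x ahead of the robot, y to its left, z up, the work surface at z = 0. Lengths are in m, angles in rad, forces in N, time in s.
With the tool pointing down it reaches from about 0.4 to 0.875 m from the base axis. Payload 6.5 kg.
Tool frame: the origin (TCP) lies at the very end of the fingers, on their centre line; the grasp point (between the pads) lies 19 mm behind it; x points along the fingers, z is the direction in which the jaws open and shut, and the axes are right-handed (so a half turn about x gives the same grasp; the last joint's range is limited). The gripper opens to 88 mm and grips with 3 to 60 N. Pads are 18 mm wide; open, the fingers measure 123 mm over their backs; the gripper's body (75 mm by 187 mm) begins 45 mm behind the grasp point.
Start: joints at [-0.066, 0.536, -0.004, 1.538, 0.003, 1.067, -0.071], TCP at [0.65, 0, 0.239] pointing down, gripper open.
Joint ranges: [-2.7, 2.7], [-0.37, 2.16], [-1.27, 1.26], [0.24, 2.4], [-1.31, 4.45], [0.19, 1.91], [-2.76, 2.76]. Speed limits (rad/s): [2.39, 2.39, 3.14, 3.14, 3.14, 3.14, 3.14].

## Interface

Orientations are given as a unit quaternion [x, y, z, w].
In Python, from cell import env gives the robot as it stands. The module is installed in compiled form; this text tells all that it offers.
- The arm moves only by the tool jog_arm, never from a script. Its argument "plan" is a list of rows, each an object with "dp": the shift along the world's x, y, z in m, a list of three; "turn": the turn, a rotation vector about the world's x, y, z in rad, a list of three; "claw": the finger opening in m, from 0 to 0.0881. In form: [{"dp": [dx, dy, dz], "turn": [rx, ry, rz], "claw": claw}, ...]. A call has 1 to 20 rows; each row shifts and turns the pose as measured when the row begins; what a row does not reach is not made up. A row lasts 1/8 s, in which the tool goes at most 62.5 mm and 10.7 degrees, less where a joint would pass 70% of its speed; a pose out of reach is approached as far as the arm can. A call with a gripper value outside its range is refused whole. The fingers move at their own pace and stop on an object; "grip_force" is the grip in N (left out, the last holds). Time passes only in rows, so rows that do not move let the fingers close. It gives the time, the measured TCP pose, the force and the opening at its end, in the units of the state.
- env.state(): the state, without advancing time (a new reading comes with each control period).
- env.grab_frame(name): name is "scene" or "side" or "wrist"; returns the picture (384x512x3 uint8, blue, green, red); there is no depth.
- env.camera_model(name): a dict with "fx", "fy", "cx", "cy" (pixels), "rvec" (rotation vector, rad) and "tvec" (3), from world to camera coordinates, as OpenCV has them; the wrist camera has in their place "tool_from_camera" (4x4, takes a point from camera to tool coordinates, whose origin is the TCP and whose axes are the tool frame's). Camera axes: x right, y down, z forward; pixel columns grow to the right and rows downward; lengths in m; the calibration is good to about 2 mm. A picture is of the moment at which its call begins: read the wrist's pose just before it. camera_model takes no time and is no camera call.
- env.job_done(): hands the job in, once; it reports no verdict.
Trained networks look in the newest picture that a camera, given by its name, has taken for a name from the list of things; names that differ only in an ending like _2 or _b are one class to them, and where a whole thing is asked for, a point or a joint stands for the part that bears it (a point fixed in the world has none). Each returns a list of dicts, best first, with "p" (0 to 1); they miss things now and then, are a little off and sometimes report something else, mostly with a low value. They report only what shows in the picture. A call takes as long as a camera call.
- env.find_in(camera, query): "position" ([x, y, z] in m, in world coordinates, good to about 4 mm: the middle of the surface that is visible of it).
- env.landmark_of(camera, query): "position" ([x, y, z] in m, in world coordinates, good to about 4 mm: a listed point, or the origin of a listed thing).
The state is a dict: "time_s": time; "qpos": joint angles; "qvel": joint speeds; "tau": joint torques, N m; "position": TCP position; "tool_rot": TCP orientation; "contact_force": force on the tool from outside, world axes, zero at the start; "torque": the same for the moment, N m; "opening": opening from 0.0 (shut) to 1.0 (fully open).
Only numpy, scipy, OpenCV 4.12 (cv2) and the standard library are available. Lean on these libraries where they do the work, as an engineer would, in place of code of your own. Each camera call takes 0.05 s, during which the arm holds its last target. There are 200 camera calls.

## Working session

There is one attempt and no reset: what is moved stays moved. The work goes in short steps, Python scripts to look and compute and a tool call to move; the robot and the scene stay as the last step left them, time stands still between calls to the robot, and variables do not carry over. Pictures are saved under pics/ and viewed, about 8 in all and at most 12, crops included, and the job is handed in when it is done.

Besides the shell and the picture viewer there is one more tool, called after ">>>" as name([rows], argument=value, ...), one row to a line, values as JSON. jog_arm: Moves the arm, as the interface text tells. Its arguments: {"type":"object","properties":{"plan":{"type":"array"},"grip_force":{"type":"number"}},"required":["plan"]}

```bash
mkdir -p pics
cat > h.py <<'E'
from cell import env
import numpy as np, cv2
from scipy.spatial.transform import Rotation as R
def cam(n, st=None):
    m=env.camera_model(n); K=np.array([[m['fx'],0,m['cx']],[0,m['fy'],m['cy']],[0,0,1]])
    if 'rvec' in m:
        Rm=cv2.Rodrigues(np.array(m['rvec'],float))[0]; return K,Rm,np.array(m['tvec'],float).reshape(3)
    T=np.array(m['tool_from_camera']); W=np.eye(4); W[:3,:3]=R.from_quat(st['tool_rot']).as_matrix(); W[:3,3]=st['position']
    M=np.linalg.inv(W@T); return K,M[:3,:3],M[:3,3]
def ray(c,u,v):
    K,Rm,t=c; d=Rm.T@np.linalg.inv(K)@np.array([u,v,1.]); return -Rm.T@t,d
def onz(c,u,v,z):
    o,d=ray(c,u,v); return o+d*(z-o[2])/d[2]
def proj(c,P):
    K,Rm,t=c; p=K@(Rm@np.array(P)+t); return p[:2]/p[2]
def tri(*cuv):
    A=np.zeros((3,3));b=np.zeros(3)
    for c,u,v in cuv:
        o,d=ray(c,u,v); d/=np.linalg.norm(d); Q=np.eye(3)-np.outer(d,d); A+=Q;b+=Q@o
    return np.linalg.solve(A,b)
def snap(n,f):
    st=env.state(); im=env.grab_frame(n); cv2.imwrite(f'pics/{f}.png',im); return im,cam(n,st)
E
python3 - <<'E'
from h import *
s=env.state(); print(s['position'],s['tool_rot'],s['opening'],s['time_s'])
a,_=snap('scene','s0'); b,_=snap('side','d0'); snap('wrist','w0')
for c in('scene','side','wrist'):
    for q in ['pod_red','pod_green','stock_red','stock_green','stock_yellow','pocket0','pocket1','pocket2','lid_hinge','lid_edge','stay_knee','stay_foot','chest','espresso_cup','milk_jug','sugar_jar','syrup_bottle','bar_mat']:
        r=env.landmark_of(c,q)
        print(c,q,[(np.round(x['position'],3).tolist(),round(x['p'],2)) for x in r[:2]])
print(env.state()['time_s'])
E
```

```text
[ 6.49390566e-01 -2.21862101e-05  2.37850168e-01] [-8.93230540e-05  7.07713305e-01 -1.89233586e-05  7.06499731e-01] 0.9981865990425219 0.0
scene pod_red [([0.573, -0.235, 0.006], 0.75), ([0.743, -0.295, 0.001], 0.16)]
scene pod_green [([0.552, -0.225, 0.003], 0.65), ([0.572, -0.127, 0.007], 0.49)]
scene stock_red [([0.56, 0.114, 0.056], 0.34)]
scene stock_green [([0.5, 0.181, 0.018], 0.62)]
scene stock_yellow [([0.56, 0.175, 0.015], 0.48), ([0.575, -0.126, 0.006], 0.4)]
scene pocket0 [([0.44, 0.119, 0.056], 0.64), ([0.505, 0.115, 0.054], 0.59)]
scene pocket1 [([0.44, 0.119, 0.056], 0.64), ([0.505, 0.115, 0.054], 0.59)]
scene pocket2 [([0.44, 0.119, 0.056], 0.64), ([0.505, 0.115, 0.054], 0.59)]
scene lid_hinge []
scene lid_edge []
scene stay_knee []
scene stay_foot [([0.438, 0.116, 0.056], 0.52)]
scene chest [([0.572, -0.235, 0.008], 0.69), ([0.503, 0.146, 0.001], 0.57)]
scene espresso_cup [([0.597, -0.313, 0.006], 0.62)]
scene milk_jug [([0.596, -0.315, 0.003], 0.75), ([0.385, -0.465, -0.003], 0.67)]
scene sugar_jar [([0.731, 0.006, -0.001], 0.91)]
scene syrup_bottle [([0.658, 0.444,
[... 1141 characters left out ...]
t pod_green [([0.565, -0.122, -0.0], 0.71)]
wrist stock_red []
wrist stock_green []
wrist stock_yellow []
wrist pocket0 [([0.5, 0.109, 0.059], 0.97), ([0.442, 0.118, 0.059], 0.97)]
wrist pocket1 [([0.5, 0.109, 0.059], 0.97), ([0.442, 0.118, 0.059], 0.97)]
wrist pocket2 [([0.5, 0.109, 0.059], 0.97), ([0.442, 0.118, 0.059], 0.97)]
wrist lid_hinge []
wrist lid_edge []
wrist stay_knee []
wrist stay_foot []
wrist chest [([0.499, 0.142, 0.0], 0.62)]
wrist espresso_cup [([0.597, -0.314, 0.008], 0.61), ([0.574, -0.232, 0.001], 0.4)]
wrist milk_jug []
wrist sugar_jar [([0.733, 0.009, -0.001], 0.96)]
wrist syrup_bottle []
wrist bar_mat [([0.44, 0.119, 0.058], 0.67), ([0.55, -0.224, 0.002], 0.64)]
2.85
```

```bash
python3 -c "
import cv2,numpy as np
a=cv2.imread('pics/s0.png');b=cv2.imread('pics/d0.png')
cv2.imwrite('pics/sw0.png',cv2.resize(np.hstack([a,cv2.imread('pics/w0.png')]),(800,300)))"
```

```text
(no output)
```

View pics/sw0.png

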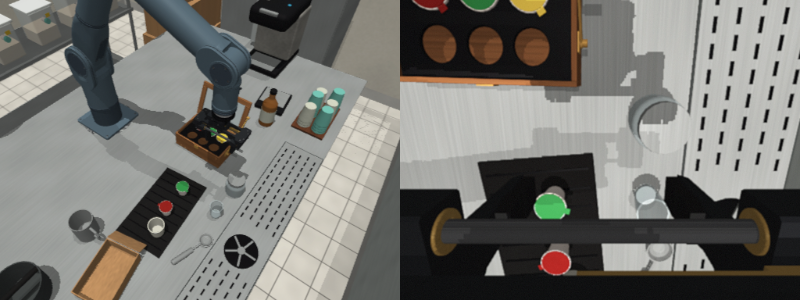

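View pics/d0.png

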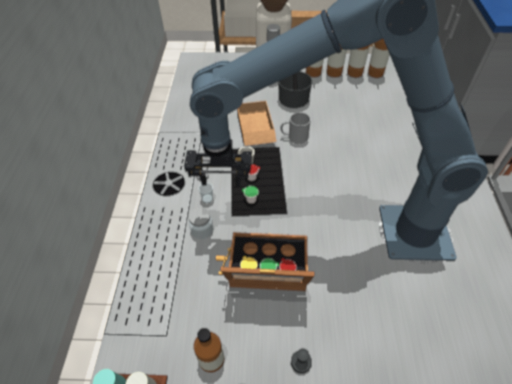

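The first two pictures show red, green and yellow stock from near to far (wrist crop at about (430–540, 5)), which makes red→pocket2, green→pocket1 and leaves pocket0 empty. The loose green pod is at about (182,187) and the red one at (165,207) in the scene half. The pods have small tabs, so I'll look closer.

>>> jog_arm([
  {"dp": [-0.04,-0.05,0],"turn": [0,0,0],"claw": 0.088},
  {"dp": [-0.04,-0.05,0],"turn": [0,0,0],"claw": 0.088},
  {"dp": [0,-0.05,0],"turn": [0,0,0],"claw": 0.088},
  {"dp": [0,-0.05,0],"turn": [0,0,0],"claw": 0.088},
  {"dp": [0,0,0],"turn": [0,0,0],"claw": 0.088},
  {"dp": [0,0,0],"turn": [0,0,0],"claw": 0.088},
])

```text
time_s: 3.6
position: [0.5676, -0.2026, 0.2389]
tool_rot: [-0.001, 0.707, 0.001, 0.708]
contact_force: [0.2, 0.2, 0.6]
opening: 0.999
```

Run:
```python
from h import *
im,c=snap('wrist','w1'); print(env.state()['position'],env.state()['qvel'].__class__)
o,d=ray(c,256,192); print('cam',o,d)
import pickle; pickle.dump(c,open('c1.pkl','wb'))
for q in('pod_red','pod_green'): print(q,[(np.round(x['position'],3),x['p']) for x in env.landmark_of('wrist',q)[:2]])
```

```text
[ 0.56747046 -0.20301055  0.23892417] <class 'numpy.ndarray'>
cam [ 0.56764531 -0.12957621  0.38393717] [ 0.00233117 -0.28805907 -0.95767354]
pod_red [(array([ 0.575, -0.232,  0.003]), 0.8)]
pod_green [(array([ 0.568, -0.117,  0.002]), 0.82)]
```

View pics/w1.png

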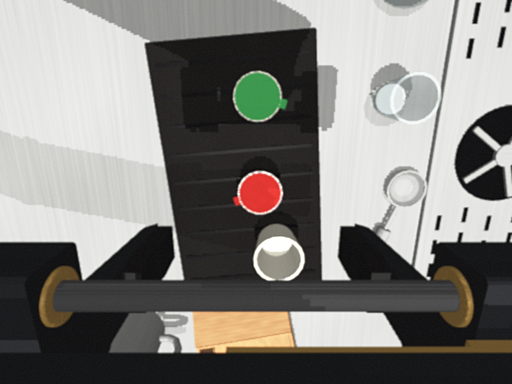

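The wrist picture shows the green pod at (258,96) with its tab at (284,104), the red pod at (260,192) with its tab at (237,201), and the cup at (278,258). I'll measure the rims and the chest from several views, and keep the jaws off the tabs.

```bash
cat >> h.py <<'E'
def blob(im,lo,hi,roi=None,k=5):
    hsv=cv2.cvtColor(im,cv2.COLOR_BGR2HSV)
    m=(cv2.inRange(hsv,(lo,120,70),(hi,255,255)) if lo>=0 else cv2.inRange(hsv,(0,120,70),(6,255,255))|cv2.inRange(hsv,(174,120,70),(180,255,255)))
    if roi: z=np.zeros_like(m);a,b,c,d=roi;z[b:d,a:c]=m[b:d,a:c];m=z
    if k: m=cv2.morphologyEx(m,cv2.MORPH_OPEN,cv2.getStructuringElement(cv2.MORPH_ELLIPSE,(k,k)))
    cs=cv2.findContours(m,cv2.RETR_EXTERNAL,cv2.CHAIN_APPROX_NONE)[0]
    return [cv2.fitEllipse(cv2.convexHull(x)) for x in sorted(cs,key=cv2.contourArea)[::-1] if cv2.contourArea(x)>25]
E
python3 - <<'E'
from h import *
s=dict(env.state()); cw=pickle=None
import pickle; c1=pickle.load(open('c1.pkl','rb'))
st0=dict(position=[.64939,-.00002,.23785],tool_rot=[-8.9e-5,.70771,-1.9e-5,.7065]); c0=cam('wrist',st0)
sc,sd=cam('scene'),cam('side')
I={k:cv2.imread(f'pics/{k}.png') for k in('w0','w1','s0','d0')}
for col,(lo,hi) in dict(red=(-1,0),green=(45,85)).items():
    for k,c,kk in(('w0',c0,9),('w1',c1,13),('s0',sc,0),('d0',sd,0)):
        for e in blob(I[k],lo,hi,k=kk)[:4]:
            print(col,k,np.round(e[0],1),np.round(e[1],1),'z.049:',np.round(onz(c,*e[0],.049),4),'z.062',np.round(onz(c,*e[0],.062),4)[:2])
    u=[blob(I[k],lo,hi,k=kk) for k,kk in(('w1',13),('d0',0))]
E
```

```text
red w0 [198.8 336.1] [29.1 34.7] z.049: [ 0.5725 -0.2308  0.049 ] z.062 [ 0.5755 -0.219 ]
red w0 [39.   1.7] [19.9 44.5] z.049: [0.4367 0.1672 0.049 ] z.062 [0.445  0.1636]
red w1 [259.6 192.4] [38.5 40. ] z.049: [ 0.5726 -0.2308  0.049 ] z.062 [ 0.5724 -0.2269]
red s0 [210.8 263.5] [14.5 19.5] z.049: [ 0.5702 -0.2332  0.049 ] z.062 [ 0.5755 -0.2379]
red d0 [287.3 265.4] [13.5 16.7] z.049: [0.4423 0.1669 0.049 ] z.062 [0.443  0.1741]
red d0 [253.6 168.3] [ 8.3 13.1] z.049: [ 0.563  -0.2405  0.049 ] z.062 [ 0.5623 -0.2285]
green w0 [191.9 265.3] [32.4 38.1] z.049: [ 0.5696 -0.1234  0.049 ] z.062 [ 0.5727 -0.1157]
green w0 [100.8  -2.9] [28.1 37.3] z.049: [0.4979 0.1712 0.049 ] z.062 [0.5038 0.1674]
green w1 [257.2  96. ] [43.9 45.1] z.049: [ 0.5695 -0.1235  0.049 ] z.062 [ 0.5694 -0.1238]
green s0 [233.9 238.6] [12.8 16.8] z.049: [ 0.5731 -0.1244  0.049 ] z.062 [ 0.5783 -0.1306]
green d0 [268.2 264.3] [10.5 14.1] z.049: [0.5015 0.1645 0.049 ] z.062 [0.5015 0.1717]
green d0 [251.3 190.3] [ 9.8 11.9] z.049: [ 0.5669 -0.1334  0.049 ] z.062 [ 0.5662 -0.1227]
```

>>> jog_arm([
  {"dp": [0.005,-0.028,-0.04],"turn": [0,0,-0.175],"claw": 0.088},
  {"dp": [0,0,-0.05],"turn": [0,0,-0.175],"claw": 0.088},
  {"dp": [0,0,-0.05],"turn": [0,0,-0.175],"claw": 0.088},
  {"dp": [0,0,0],"turn": [0,0,0],"claw": 0.088},
  {"dp": [0,0,0],"turn": [0,0,0],"claw": 0.088},
], grip_force=10)

```text
time_s: 4.38
position: [0.5772, -0.2245, 0.0989]
tool_rot: [0.182, 0.68, -0.183, 0.686]
contact_force: [-0.9, -0.8, 0.1]
opening: 0.995
```

>>> jog_arm([
  {"dp": [-0.005,-0.006,-0.025],"turn": [0,0,0],"claw": 0.088},
  {"dp": [0,0,-0.02],"turn": [0,0,0],"claw": 0.088},
  {"dp": [0,0,0],"turn": [0,0,0],"claw": 0.088},
])

```text
time_s: 4.75
position: [0.5771, -0.2304, 0.0591]
tool_rot: [0.18, 0.678, -0.18, 0.69]
contact_force: [-0.5, -0.8, 0.3]
opening: 0.998
```

>>> jog_arm([
  {"dp": [-0.005,0,-0.01],"turn": [0,0.016,0],"claw": 0.088},
  {"dp": [-0.001,-0.001,-0.008],"turn": [0,0,0],"claw": 0.088},
  {"dp": [0,0,0],"turn": [0,0,0],"claw": 0.088},
])

```text
time_s: 5.12
position: [0.5724, -0.2315, 0.0421]
tool_rot: [0.178, 0.683, -0.18, 0.685]
contact_force: [0.0, 0.1, 0.1]
opening: 0.999
```

>>> jog_arm([
  {"dp": [0,0,-0.001],"turn": [0,0,0],"claw": 0.06},
  {"dp": [0,0,0],"turn": [0,0,0],"claw": 0.046},
  {"dp": [0,0,0],"turn": [0,0,0],"claw": 0.046},
  {"dp": [0,0,0],"turn": [0,0,0],"claw": 0.046},
  {"dp": [0,0,0],"turn": [0,0,0],"claw": 0.046},
  {"dp": [0,0,0.02],"turn": [0,0,0],"claw": 0.046},
  {"dp": [0,0,0.04],"turn": [0,0,0],"claw": 0.046},
  {"dp": [0,0,0.04],"turn": [0,0,0],"claw": 0.046},
  {"dp": [0,0,0.04],"turn": [0,0,0],"claw": 0.046},
])

```text
time_s: 6.25
position: [0.5709, -0.2309, 0.1867]
tool_rot: [0.178, 0.684, -0.18, 0.684]
contact_force: [1.1, -0.1, -0.4]
opening: 0.583
```

>>> jog_arm([
  {"dp": [-0.014,0.045,0.005],"turn": [0,0,0.175],"claw": 0.046},
  {"dp": [-0.014,0.045,0],"turn": [0,0,0.175],"claw": 0.046},
  {"dp": [-0.014,0.045,0],"turn": [0,0,0.175],"claw": 0.046},
  {"dp": [-0.014,0.045,0],"turn": [0,0,0],"claw": 0.046},
  {"dp": [-0.014,0.045,0],"turn": [0,0,0],"claw": 0.046},
  {"dp": [-0.014,0.045,0],"turn": [0,0,0],"claw": 0.046},
  {"dp": [-0.014,0.045,0],"turn": [0,0,0],"claw": 0.046},
  {"dp": [0,0.02,0],"turn": [0,0,0],"claw": 0.046},
  {"dp": [0,0,0],"turn": [0,0,0],"claw": 0.046},
  {"dp": [0,0,0],"turn": [0,0,0],"claw": 0.046},
])

```text
time_s: 7.5
position: [0.474, 0.1093, 0.2107]
tool_rot: [-0.011, 0.696, 0.007, 0.718]
contact_force: [-0.9, -0.7, 0.2]
opening: 0.579
```

Run:
```python
from h import *
import pickle
s=env.state();im,c=snap('wrist','w2'); print(s['position'],s['tool_rot']); pickle.dump(c,open('c2.pkl','wb'))
for n in('pocket0',): print(n,[(np.round(x['position'],4),round(x['p'],2)) for x in env.landmark_of('wrist',n)])
for n in('stay_foot','stay_knee','lid_hinge','lid_edge'):
  for k in('wrist','side'):
    if k=='side' and n=='stay_foot': snap('side','d2')
    print(n,k,[(np.round(x['position'],4),round(x['p'],2)) for x in env.landmark_of(k,n)][:2])
```

```text
[0.47397303 0.10927186 0.21071469] [-0.01061442  0.69636569  0.00746501  0.71756981]
pocket0 [(array([0.5028, 0.1152, 0.0601]), 0.73), (array([0.4394, 0.1186, 0.0598]), 0.67), (array([0.561 , 0.1137, 0.0596]), 0.64)]
stay_foot wrist [(array([0.6468, 0.1142, 0.0531]), 0.82)]
stay_foot side [(array([0.6414, 0.1158, 0.0539]), 0.56)]
stay_knee wrist [(array([0.6478, 0.1857, 0.1097]), 0.56), (array([0.4428, 0.1182, 0.061 ]), 0.42)]
stay_knee side [(array([0.6424, 0.182 , 0.1169]), 0.38)]
lid_hinge wrist [(array([0.5035, 0.2261, 0.071 ]), 0.89)]
lid_hinge side [(array([0.5021, 0.2325, 0.0724]), 0.81)]
lid_edge wrist []
lid_edge side [(array([0.5018, 0.2909, 0.2225]), 0.65), (array([ 0.5655, -0.1302,  0.0057]), 0.65)]
```

View pics/w2.png

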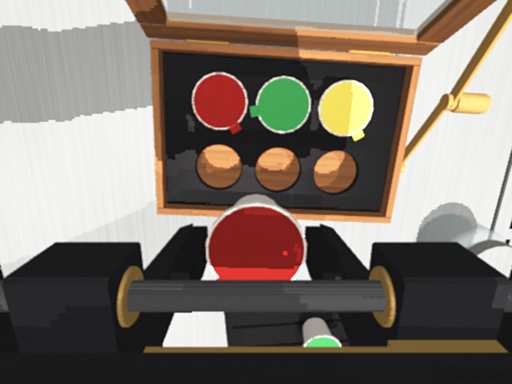

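The wrist picture shows stock red, green and yellow at (219,101), (283,104) and (345,108), and the empty pockets at (219,167), (277,169) and (334,171). The held red pod is at (256,245), the knob at (472,103), and the chest has a slight yaw.

Run:
```python
from h import *
import pickle
from scipy.optimize import least_squares
c=pickle.load(open('c2.pkl','rb')); im=cv2.imread('pics/w2.png')
obs=[]
for col,(lo,hi),y in(('r',(-1,0),60),('g',(45,85),0),('y',(20,40),-60)):
    e=[x for x in blob(im,lo,hi,(150,60,400,145),13)][0]; obs.append((.032,y/1e3,.062,e[0])); print(col,np.round(e[0],1),np.round(e[1],1))
# pockets: brown inside black deck
es=[x for x in blob(im,5,20,(185,138,370,200),5)]
for e,y in zip(sorted(es[:3],key=lambda e:e[0][0]),(60,0,-60)): obs.append((-.032,y/1e3,.058,e[0])); print(np.round(e[0],1),np.round(e[1],1))
def P(p,x,y,z): a=p[2]; return [p[0]+np.cos(a)*x-np.sin(a)*y,p[1]+np.sin(a)*x+np.cos(a)*y,z+p[3]]
for sub in(obs,obs[:3]):
  f=lambda p:np.concatenate([proj(c,P(p,*o[:3]))-o[3] for o in sub])
  r=least_squares(lambda p:np.append(f(p),p[3]*300),[.5,.147,-1.57,0]); p=r.x; print('pose',np.round(p,4),'res',np.round(r.fun,1))
  for n,q in dict(p2=(-.032,.06,.058),p1=(-.032,0,.058),p0=(-.032,-.06,.058),foot=(-.0245,-.144,.052),hinge=(.0805,0,.0725)).items(): print(n,np.round(P(p,*q),4))
e=blob(im,-1,0,(180,195,320,283),3); print('held',[(np.round(x[0],1),np.round(x[1],1)) for x in e[:2]])
s=env.state(); pt=np.array(s['position']); ax=R.from_quat(s['tool_rot']).as_matrix(); print('rim ctr predicted px',proj(c,pt-ax[:,0]*.008)); print('tool x',ax[:,0],'z',ax[:,2])
```

```text
r [219.4 101.1] [50.1 54.6]
g [282.5 104.4] [49.9 51.8]
y [338.7 108. ] [34.2 51.7]
[218.8 165.5] [43.7 45.5]
[277.  168.3] [42.9 44.9]
[334.3 171.1] [40.7 45.1]
pose [ 0.5011  0.1477  1.5479 -0.0078] res [-0.4  0.4 -1.2  0.2  3.6 -0.4 -0.3  0.4 -0.7  0.  -1.  -0.5 -2.4]
p2 [0.4404 0.117  0.0502]
p1 [0.5004 0.1157 0.0502]
p0 [0.5604 0.1143 0.0502]
foot [0.6445 0.1199 0.0442]
hinge [0.5029 0.2281 0.0647]
pose [ 0.5003  0.1476  1.5386 -0.0084] res [-0.9 -0.2 -1.9  0.2  2.8  0.2 -2.5]
p2 [0.4393 0.1176 0.0496]
p1 [0.4992 0.1156 0.0496]
p0 [0.5592 0.1137 0.0496]
foot [0.6434 0.1185 0.0436]
hinge [0.5029 0.2281 0.0641]
held [(array([255.2, 250.4]), array([87.9, 95.1]))]
rim ctr predicted px [254.50148524 249.7117636 ]
tool x [ 0.02897564 -0.00366911 -0.99957338] z [0.99923151 0.02651429 0.02886841]
```

Run:
```python
from h import *
import pickle
from scipy.optimize import least_squares
c=pickle.load(open('c2.pkl','rb'))
o=[(.032,.06,.062,(219.4,101.1)),(.032,0,.062,(282.8,104.4)),(-.032,.06,.058,(218.8,165.5)),(-.032,0,.058,(277,168.3)),(-.032,-.06,.058,(334.3,171.1))]
def P(p,x,y,z): a=p[2]; return [p[0]+np.cos(a)*x-np.sin(a)*y,p[1]+np.sin(a)*x+np.cos(a)*y,z+p[3]]
for w in(300,1e5):
  r=least_squares(lambda p:np.append(np.concatenate([proj(c,P(p,*q[:3]))-q[3] for q in o]),p[3]*w),[.5,.147,1.57,0]); p=r.x
  print(np.round(p,4),np.round(r.fun,1)); 
  for n,q in dict(p2=(-.032,.06,.058),p1=(-.032,0,.058),foot=(-.0245,-.144,.052),hinge=(.0805,0,.0725)).items(): print(n,np.round(P(p,*q),4))
# two-view height check: pockets wrist(w2) vs wrist w0 : stock green top
st0=dict(position=[.64939,-.00002,.23785],tool_rot=[-8.9e-5,.70771,-1.9e-5,.7065]); c0=cam('wrist',st0)
es=sorted([e for e in blob(cv2.imread('pics/w0.png'),5,20,(10,25,210,90),5)][:3],key=lambda e:e[0][0]); print([np.round(e[0],1) for e in es])
for e,u in zip(es,o[2:]): print('tri',np.round(tri((c0,*e[0]),(c,*u[3])),4), np.round(onz(c0,*e[0],.058),4), np.round(onz(c,*u[3],.058),4))
```

```text
[ 0.5017  0.1482  1.5425 -0.0037] [ 0.  -0.6 -0.3 -0.3 -0.3  0.4  0.1  0.4  0.5  0.2 -1.1]
p2 [0.4408 0.1179 0.0543]
p1 [0.5008 0.1162 0.0543]
foot [0.6449 0.1196 0.0483]
hinge [0.504  0.2287 0.0688]
[ 0.5014  0.1486  1.5424 -0.    ] [-0.6 -1.  -0.1 -0.7 -0.8  0.8  0.3  0.7  1.3  0.7 -0. ]
p2 [0.4406 0.1183 0.058 ]
p1 [0.5005 0.1166 0.058 ]
foot [0.6447 0.12   0.052 ]
hinge [0.5037 0.2291 0.0725]
[array([50.5, 56.1]), array([109.6,  58.1]), array([168.9,  59.9])]
tri [0.4408 0.1177 0.0523] [0.4443 0.1168 0.058 ] [0.4414 0.1192 0.058 ]
tri [0.5007 0.1159 0.0522] [0.5032 0.1149 0.058 ] [0.5002 0.1174 0.058 ]
tri [0.5608 0.1141 0.0521] [0.5623 0.1133 0.058 ] [0.5591 0.1156 0.058 ]
```

>>> jog_arm([
  {"dp": [-0.033,0.009,-0.03],"turn": [0,0.029,-0.054],"claw": 0.046},
  {"dp": [0,0,-0.03],"turn": [0,0,0],"claw": 0.046},
  {"dp": [0,0,-0.02],"turn": [0,0,0],"claw": 0.046},
  {"dp": [0,0,0],"turn": [0,0,0],"claw": 0.046},
  {"dp": [0,0,0],"turn": [0,0,0],"claw": 0.046},
])

```text
time_s: 8.68
position: [0.441, 0.12, 0.1292]
tool_rot: [0.009, 0.706, -0.012, 0.708]
contact_force: [-0.3, -0.9, -0.4]
opening: 0.58
```

>>> jog_arm([
  {"dp": [0,-0.002,-0.02],"turn": [0,0,0],"claw": 0.046},
  {"dp": [0,0,-0.02],"turn": [0,0,0],"claw": 0.046},
  {"dp": [0,0,-0.012],"turn": [0,0,0],"claw": 0.046},
  {"dp": [0,0,-0.01],"turn": [0,0,0],"claw": 0.046},
  {"dp": [0,0,0],"turn": [0,0,0],"claw": 0.046},
  {"dp": [0,0,0],"turn": [0,0,0],"claw": 0.046},
])

```text
time_s: 9.43
position: [0.4443, 0.1187, 0.0696]
tool_rot: [0.01, 0.704, -0.011, 0.71]
contact_force: [-1.0, -0.6, -0.2]
opening: 0.583
```

>>> jog_arm([
  {"dp": [-0.004,0,-0.003],"turn": [0,0.008,0],"claw": 0.046},
  {"dp": [0,0,-0.003],"turn": [0,0,0],"claw": 0.046},
  {"dp": [0,0,0],"turn": [0,0,0],"claw": 0.046},
  {"dp": [0,0,0],"turn": [0,0,0],"claw": 0.046},
])

```text
time_s: 9.93
position: [0.4414, 0.1192, 0.0642]
tool_rot: [0.011, 0.706, -0.011, 0.708]
contact_force: [-0.1, -0.1, -0.2]
opening: 0.581
```

>>> jog_arm([
  {"dp": [-0.001,-0.001,-0.003],"turn": [0,0,0],"claw": 0.046},
  {"dp": [0,0,0],"turn": [0,0,0],"claw": 0.046},
  {"dp": [0,0,0],"turn": [0,0,0],"claw": 0.064},
  {"dp": [0,0,0],"turn": [0,0,0],"claw": 0.064},
  {"dp": [0,0,0],"turn": [0,0,0],"claw": 0.064},
  {"dp": [0,0,0],"turn": [0,0,0],"claw": 0.064},
  {"dp": [0,0,0.03],"turn": [0,0,0],"claw": 0.07},
  {"dp": [0,0,0.05],"turn": [0,0,0],"claw": 0.088},
  {"dp": [0.01,-0.02,0.05],"turn": [0,0,0],"claw": 0.088},
  {"dp": [0.02,-0.04,0.0],"turn": [0,0,0],"claw": 0.088},
  {"dp": [0.02,-0.04,0.0],"turn": [0,0,0],"claw": 0.088},
  {"dp": [0,0,0],"turn": [0,0,0],"claw": 0.088},
])

```text
time_s: 11.42
position: [0.4916, 0.0155, 0.1964]
tool_rot: [0.01, 0.705, -0.01, 0.709]
contact_force: [-0.4, 0.6, -0.9]
opening: 0.995
```

Run:
```python
from h import *
s=env.state();im,c=snap('wrist','w3'); print(s['position'],s['tool_rot'])
for e in blob(im,-1,0,None,9)[:4]: print(np.round(e[0],1),np.round(e[1],1),'z62',np.round(onz(c,*e[0],.062),4))
for e in blob(im,45,85,None,9)[:4]: print('g',np.round(e[0],1),np.round(e[1],1),'z62',np.round(onz(c,*e[0],.062),4),'z49',np.round(onz(c,*e[0],.049),4))
```

```text
[0.49160727 0.01554126 0.19640906] [ 0.00954537  0.70499949 -0.00984601  0.70907521]
[192.7  67.1] [54.4 59.6] z62 [0.4409 0.1188 0.062 ]
[189.1   0. ] [36.  63.8] z62 [0.4423 0.1699 0.062 ]
g [262.4  -7.1] [48.8 51.6] z62 [0.5024 0.1734 0.062 ] z49 [0.5028 0.1774 0.049 ]
```

View pics/w3.png

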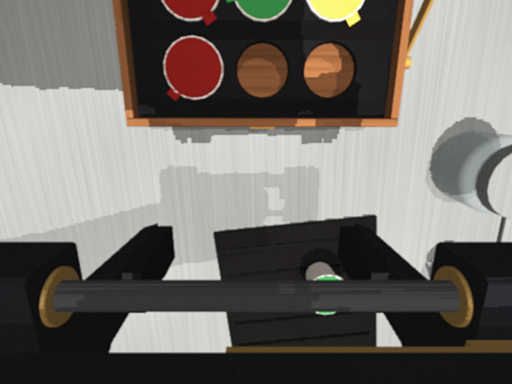

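Red hangs in pocket2: (193,67), which at rim height is (0.441, 0.119). Now green.

>>> jog_arm([
  {"dp": [0.02,-0.045,0],"turn": [0,0,0.16],"claw": 0.088},
  {"dp": [0.02,-0.045,0],"turn": [0,0,0.16],"claw": 0.088},
  {"dp": [0.02,-0.045,0],"turn": [0,0,0.16],"claw": 0.088},
  {"dp": [0.015,-0.005,-0.04],"turn": [0,0,0.16],"claw": 0.088},
  {"dp": [0,0,-0.05],"turn": [0,0,0],"claw": 0.088},
  {"dp": [0,0,0],"turn": [0,0,0],"claw": 0.088},
  {"dp": [0,0,0],"turn": [0,0,0],"claw": 0.088},
])

```text
time_s: 12.35
position: [0.5673, -0.1152, 0.105]
tool_rot: [-0.223, 0.669, 0.228, 0.672]
contact_force: [0.6, 0.3, 1.3]
opening: 0.995
```

>>> jog_arm([
  {"dp": [0.002,-0.008,-0.025],"turn": [0,0,0],"claw": 0.088},
  {"dp": [0,0,-0.02],"turn": [0,0,0],"claw": 0.088},
  {"dp": [0,0,0],"turn": [0,0,0],"claw": 0.088},
  {"dp": [0,0,0],"turn": [0,0,0],"claw": 0.088},
])

```text
time_s: 12.85
position: [0.5733, -0.1208, 0.0654]
tool_rot: [-0.226, 0.665, 0.228, 0.674]
contact_force: [0.1, -0.3, 0.4]
opening: 0.999
```

>>> jog_arm([
  {"dp": [-0.004,-0.003,-0.014],"turn": [0,0.01,0],"claw": 0.088},
  {"dp": [-0.001,0,-0.01],"turn": [0,0,0],"claw": 0.088},
  {"dp": [0,0,0],"turn": [0,0,0],"claw": 0.088},
  {"dp": [0,0,0],"turn": [0,0,0],"claw": 0.088},
])

```text
time_s: 13.35
position: [0.5685, -0.1238, 0.0408]
tool_rot: [-0.225, 0.668, 0.229, 0.671]
contact_force: [0.4, 0.2, -0.6]
opening: 1.004
```

>>> jog_arm([
  {"dp": [0.001,0,0.001],"turn": [0,0,0],"claw": 0.06},
  {"dp": [0,0,0],"turn": [0,0,0],"claw": 0.046},
  {"dp": [0,0,0],"turn": [0,0,0],"claw": 0.046},
  {"dp": [0,0,0],"turn": [0,0,0],"claw": 0.046},
  {"dp": [0,0,0],"turn": [0,0,0],"claw": 0.046},
  {"dp": [0,0,0.02],"turn": [0,0,0],"claw": 0.046},
  {"dp": [0,0,0.04],"turn": [0,0,0],"claw": 0.046},
  {"dp": [0,0,0.05],"turn": [0,0,0],"claw": 0.046},
  {"dp": [-0.01,0.04,0.02],"turn": [0,0,-0.16],"claw": 0.046},
  {"dp": [-0.015,0.05,0],"turn": [0,0,-0.16],"claw": 0.046},
  {"dp": [-0.015,0.05,0],"turn": [0,0,-0.16],"claw": 0.046},
  {"dp": [-0.015,0.05,0],"turn": [0,0,-0.16],"claw": 0.046},
  {"dp": [-0.01,0.04,0],"turn": [0,0,0],"claw": 0.046},
  {"dp": [0,0,0],"turn": [0,0,0],"claw": 0.046},
  {"dp": [0,0,0],"turn": [0,0,0],"claw": 0.046},
])

```text
time_s: 15.22
position: [0.5048, 0.1123, 0.19]
tool_rot: [0.006, 0.7, -0.001, 0.715]
contact_force: [0.7, -0.2, 0.4]
opening: 0.583
```

>>> jog_arm([
  {"dp": [-0.004,0.005,-0.03],"turn": [0,0.02,-0.018],"claw": 0.046},
  {"dp": [0,0,-0.03],"turn": [0,0,0],"claw": 0.046},
  {"dp": [0,0,0],"turn": [0,0,0],"claw": 0.046},
  {"dp": [0,0,0],"turn": [0,0,0],"claw": 0.046},
])

```text
time_s: 15.72
position: [0.5039, 0.1125, 0.132]
tool_rot: [0.015, 0.705, -0.011, 0.709]
contact_force: [0.1, 0.1, 0.1]
opening: 0.58
```

>>> jog_arm([
  {"dp": [-0.004,0.004,-0.015],"turn": [0,0,0],"claw": 0.046},
  {"dp": [-0.001,0.001,-0.015],"turn": [0,0,0],"claw": 0.046},
  {"dp": [0,0,0],"turn": [0,0,0],"claw": 0.046},
  {"dp": [0,0,0],"turn": [0,0,0],"claw": 0.046},
])

```text
time_s: 16.23
position: [0.4997, 0.1177, 0.1017]
tool_rot: [0.016, 0.704, -0.011, 0.71]
contact_force: [-0.3, 0.3, 0.1]
opening: 0.577
```

>>> jog_arm([
  {"dp": [-0.001,-0.001,-0.015],"turn": [0,0.004,0],"claw": 0.046},
  {"dp": [-0.001,0,-0.015],"turn": [0,0.004,0],"claw": 0.046},
  {"dp": [0,0,0],"turn": [0,0,0],"claw": 0.046},
  {"dp": [0,0,0],"turn": [0,0,0],"claw": 0.046},
])

```text
time_s: 16.73
position: [0.4979, 0.1166, 0.0696]
tool_rot: [0.016, 0.707, -0.011, 0.707]
contact_force: [-0.6, 0.0, 0.4]
opening: 0.583
```

>>> jog_arm([
  {"dp": [0.002,0,-0.004],"turn": [0,0,0],"claw": 0.046},
  {"dp": [0,0,0],"turn": [0,0,0],"claw": 0.046},
  {"dp": [0,0,0],"turn": [0,0,0],"claw": 0.046},
])

```text
time_s: 17.1
position: [0.5003, 0.1167, 0.0658]
tool_rot: [0.016, 0.707, -0.011, 0.707]
contact_force: [-0.0, 0.1, 0.1]
opening: 0.581
```

>>> jog_arm([
  {"dp": [0,0,0],"turn": [0,0,0],"claw": 0.064},
  {"dp": [0,0,0],"turn": [0,0,0],"claw": 0.064},
  {"dp": [0,0,0],"turn": [0,0,0],"claw": 0.064},
  {"dp": [0,0,0],"turn": [0,0,0],"claw": 0.064},
  {"dp": [0,0,0.03],"turn": [0,0,0],"claw": 0.064},
  {"dp": [0,0,0.05],"turn": [0,0,0],"claw": 0.03},
  {"dp": [0.02,-0.02,0.05],"turn": [0,0,0],"claw": 0},
  {"dp": [0.03,-0.025,0.01],"turn": [0,0,0],"claw": 0},
  {"dp": [0.04,0,0],"turn": [0,0,0],"claw": 0},
  {"dp": [0,0,0],"turn": [0,0,0],"claw": 0},
  {"dp": [0,0,0],"turn": [0,0,0],"claw": 0},
])

```text
time_s: 18.48
position: [0.5906, 0.07, 0.2111]
tool_rot: [0.015, 0.707, -0.011, 0.707]
contact_force: [0.1, 0.8, -1.1]
opening: 0.073
```

Run:
```python
from h import *
import pickle
c2=pickle.load(open('c2.pkl','rb'))
s=env.state();im,c=snap('wrist','w4'); print(s['position'],s['tool_rot'],s['opening'])
for l,h in((-1,0),(45,85)):
  for e in blob(im,l,h,None,9)[:4]: print(l,np.round(e[0],1),np.round(e[1],1),'z62',np.round(onz(c,*e[0],.062),4))
print('knob w2',onz(c2,472,103,.111), 'ends',onz(c2,489,103,.111),onz(c2,445,102,.111))
for q in('stay_knee','stay_foot'): print(q,[(np.round(x['position'],4),round(x['p'],2)) for x in env.landmark_of('wrist',q)][:2])
print('proj knob',proj(c,[.6465,.1865,.111]))
```

```text
[0.59057499 0.07000311 0.21107595] [ 0.01479746  0.70696475 -0.0105752   0.70701488] 0.07282062305197358
-1 [89.7 64.9] [49.7 59. ] z62 [0.4432 0.1815 0.062 ]
-1 [ 99.5 134.4] [45.7 52.5] z62 [0.441  0.1189 0.062 ]
45 [151.9  65.6] [55.1 59.9] z62 [0.4999 0.179  0.062 ]
45 [161. 133.] [46.  50.7] z62 [0.5008 0.1181 0.062 ]
knob w2 [0.64823621 0.18534231 0.111     ] ends [0.66213016 0.18569568 0.111     ] [0.62610548 0.18554531 0.111     ]
stay_knee [(array([0.6462, 0.1846, 0.111 ]), 0.67)]
stay_foot []
proj knob [324.86635295  39.12556471]
```

View pics/w4.png

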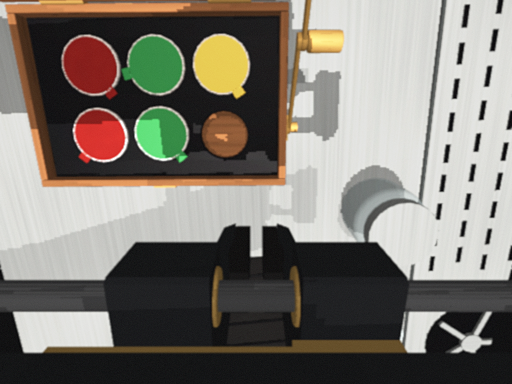

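Both pods hang flat: red (100,134), green (161,133), and the right-hand pocket is empty. The knob at (325,41) agrees with the chest model. Next is the pre-press pose, tilted 30° along the knob's path.

>>> jog_arm([
  {"dp": [0.032,0.02,0],"turn": [0.175,0,0],"claw": 0},
  {"dp": [0.032,0.02,0],"turn": [0.175,0,0],"claw": 0},
  {"dp": [0,0.02,-0.02],"turn": [0.175,0,0],"claw": 0},
  {"dp": [0,0.02,-0.02],"turn": [0,0,0],"claw": 0},
  {"dp": [0,0,0],"turn": [0,0,0],"claw": 0},
  {"dp": [0,0,0],"turn": [0,0,0],"claw": 0},
])

```text
time_s: 19.38
position: [0.6537, 0.1538, 0.1713]
tool_rot: [0.202, 0.683, 0.18, 0.678]
contact_force: [-1.2, 0.1, 0.5]
opening: 0.004
```

>>> jog_arm([
  {"dp": [0,0.008,-0.015],"turn": [0,0,0],"claw": 0},
  {"dp": [0,0.008,-0.015],"turn": [0,0,0],"claw": 0},
  {"dp": [0,0.006,-0.01],"turn": [0,0,0],"claw": 0},
  {"dp": [0,0,0],"turn": [0,0,0],"claw": 0},
  {"dp": [0,0,0],"turn": [0,0,0],"claw": 0},
])

```text
time_s: 20.0
position: [0.6537, 0.1783, 0.1302]
tool_rot: [0.2, 0.683, 0.181, 0.679]
contact_force: [-0.4, 0.3, 0.2]
opening: 0.001
```

>>> jog_arm([
  {"dp": [0,0.004,-0.008],"turn": [0,0,0],"claw": 0},
  {"dp": [0,0.004,-0.006],"turn": [0,0,0],"claw": 0},
  {"dp": [0,0.004,-0.005],"turn": [0,0,0],"claw": 0},
  {"dp": [0,0.004,-0.005],"turn": [0,0,0],"claw": 0},
  {"dp": [0,0.004,-0.006],"turn": [0,0,0],"claw": 0},
])

```text
time_s: 20.62
position: [0.655, 0.1949, 0.0989]
tool_rot: [0.2, 0.682, 0.179, 0.68]
contact_force: [-5.7, -10.2, 11.3]
opening: 0.005
```

>>> jog_arm([
  {"dp": [-0.001,0.003,-0.006],"turn": [0,0,0],"claw": 0},
  {"dp": [0,0,0],"turn": [0,0,0],"claw": 0},
  {"dp": [0,-0.015,0.026],"turn": [0,0,0],"claw": 0},
  {"dp": [0,-0.02,0.035],"turn": [0,0,0],"claw": 0},
  {"dp": [0,-0.01,0.05],"turn": [0,0,0],"claw": 0},
  {"dp": [-0.02,0,0.05],"turn": [-0.15,0,0],"claw": 0},
  {"dp": [-0.03,0.0,0.06],"turn": [-0.18,0,0],"claw": 0},
  {"dp": [0,0,0],"turn": [-0.18,0,0],"claw": 0},
  {"dp": [0,0,0],"turn": [0,0,0],"claw": 0},
])

```text
time_s: 21.75
position: [0.6042, 0.1514, 0.3171]
tool_rot: [0.022, 0.703, -0.005, 0.711]
contact_force: [0.3, 0.1, -0.7]
opening: 0.006
```

Run:
```python
from h import *
s=env.state();im,c=snap('wrist','w5'); print(s['position'],s['tool_rot'],s['opening'])
snap('side','d5')
for n in('wrist','side'):
  for q in('stay_knee','lid_edge','lid_hinge'): print(n,q,[(np.round(x['position'],4),round(x['p'],2)) for x in env.landmark_of(n,q)][:2])
d=cv2.resize(cv2.imread('pics/d5.png')[200:330,170:350],None,fx=2.2,fy=2.2); w=im
h=np.zeros((384,400,3),np.uint8); h[:d.shape[0],:d.shape[1]]=d[:384,:400]
cv2.imwrite('pics/v5.png',cv2.resize(np.hstack([w,h]),(800,337)))
```

```text
[0.60419213 0.15143508 0.31707433] [ 0.02154283  0.70284413 -0.00522123  0.71099843] 0.0055384368522291075
wrist stay_knee [(array([0.6477, 0.203 , 0.0834]), 0.78), (array([0.5648, 0.177 , 0.0165]), 0.25)]
wrist lid_edge [(array([0.5032, 0.2598, 0.2348]), 0.92)]
wrist lid_hinge [(array([0.5026, 0.2277, 0.0718]), 0.73)]
side stay_knee [(array([0.6423, 0.1972, 0.0847]), 0.56)]
side lid_edge [(array([0.5012, 0.2544, 0.2321]), 0.73)]
side lid_hinge [(array([0.5036, 0.2296, 0.0744]), 0.77)]
```

View pics/v5.png

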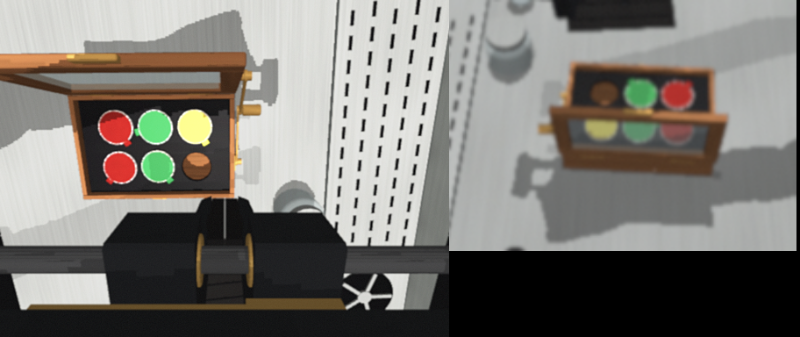

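Knee is through (knob now lower at (250,110)) and the lid has moved to about 95° (edge y≈0.257, z≈0.233). All five pods sit flat and pocket0 is empty. I'll go over and behind the lid now.

>>> jog_arm([
  {"dp": [-0.025,0.04,0.02],"turn": [0,0,0],"claw": 0},
  {"dp": [-0.025,0.05,0],"turn": [0,0,0],"claw": 0},
  {"dp": [-0.025,0.05,0],"turn": [-0.18,0,0],"claw": 0},
  {"dp": [-0.025,0.04,-0.01],"turn": [-0.18,0,0],"claw": 0},
  {"dp": [0,0,-0.04],"turn": [-0.18,0,0],"claw": 0},
  {"dp": [0,0,0],"turn": [0,0,0],"claw": 0},
  {"dp": [0,0,0],"turn": [0,0,0],"claw": 0},
])

```text
time_s: 23.02
position: [0.5068, 0.3191, 0.2837]
tool_rot: [-0.163, 0.671, -0.208, 0.693]
contact_force: [0.0, -0.2, 1.0]
opening: 0.004
```

>>> jog_arm([
  {"dp": [-0.003,0,-0.04],"turn": [0,0,0],"claw": 0},
  {"dp": [0,0,-0.038],"turn": [0,0,0],"claw": 0},
  {"dp": [0,-0.025,0],"turn": [0,0,0],"claw": 0},
  {"dp": [0,-0.012,0],"turn": [0,0,0],"claw": 0},
  {"dp": [0,-0.008,0.001],"turn": [0,0,0],"claw": 0},
  {"dp": [0,-0.008,0.001],"turn": [0,0,0],"claw": 0},
  {"dp": [0,-0.008,0.001],"turn": [0,0,0],"claw": 0},
])

```text
time_s: 23.9
position: [0.5134, 0.252, 0.2232]
tool_rot: [-0.142, 0.669, -0.205, 0.7]
contact_force: [-0.9, 3.6, -3.3]
opening: 0.01
```

>>> jog_arm([
  {"dp": [-0.002,-0.01,-0.002],"turn": [0,0.015,0],"claw": 0},
  {"dp": [-0.002,-0.01,-0.003],"turn": [0,0,0],"claw": 0},
  {"dp": [-0.002,-0.01,-0.003],"turn": [0,0,0],"claw": 0},
  {"dp": [-0.002,-0.01,-0.004],"turn": [0,0,0],"claw": 0},
  {"dp": [-0.001,-0.01,-0.004],"turn": [0,0,0],"claw": 0},
])

```text
time_s: 24.52
position: [0.5071, 0.2012, 0.2095]
tool_rot: [-0.143, 0.672, -0.202, 0.698]
contact_force: [1.1, 3.1, 4.2]
opening: 0.002
```

>>> jog_arm([
  {"dp": [-0.001,-0.01,0],"turn": [0,0,0],"claw": 0},
  {"dp": [-0.001,-0.01,0],"turn": [0,0,0],"claw": 0},
  {"dp": [-0.001,-0.009,-0.002],"turn": [0,0,0],"claw": 0},
  {"dp": [0,-0.009,-0.002],"turn": [0,0,0],"claw": 0},
  {"dp": [0,-0.009,-0.002],"turn": [0,0,0],"claw": 0},
])

```text
time_s: 25.15
position: [0.5018, 0.1507, 0.201]
tool_rot: [-0.144, 0.674, -0.202, 0.696]
contact_force: [0.2, 3.4, -0.4]
opening: 0.005
```

>>> jog_arm([
  {"dp": [0,-0.008,-0.006],"turn": [0,0,0],"claw": 0},
  {"dp": [0,-0.008,-0.006],"turn": [0,0,0],"claw": 0},
  {"dp": [0,-0.006,-0.006],"turn": [0,0,0],"claw": 0},
  {"dp": [0,-0.006,-0.006],"turn": [0,0,0],"claw": 0},
  {"dp": [0,-0.006,-0.006],"turn": [0,0,0],"claw": 0},
])

```text
time_s: 25.78
position: [0.5009, 0.1128, 0.169]
tool_rot: [-0.144, 0.674, -0.203, 0.695]
contact_force: [-0.4, 2.4, 0.7]
opening: 0.005
```

>>> jog_arm([
  {"dp": [0,-0.005,-0.007],"turn": [0,0,0],"claw": 0},
  {"dp": [0,-0.005,-0.007],"turn": [0,0,0],"claw": 0},
  {"dp": [0,-0.004,-0.007],"turn": [0,0,0],"claw": 0},
  {"dp": [0,-0.003,-0.008],"turn": [0,0,0],"claw": 0},
  {"dp": [0,-0.003,-0.008],"turn": [0,0,0],"claw": 0},
])

```text
time_s: 26.4
position: [0.5005, 0.0892, 0.1298]
tool_rot: [-0.145, 0.674, -0.205, 0.695]
contact_force: [-0.6, 1.1, 2.8]
opening: 0.002
```

Run:
```python
from h import *
snap('side','d6');snap('scene','s6')
for n in('side','scene'):
  for q in('stay_knee','lid_edge'): print(n,q,[(np.round(x['position'],4),round(x['p'],2)) for x in env.landmark_of(n,q)][:2])
```

```text
side stay_knee [(array([0.645 , 0.206 , 0.0586]), 0.62)]
side lid_edge [(array([0.4443, 0.1195, 0.056 ]), 0.65), (array([0.6428, 0.2054, 0.0572]), 0.25)]
scene stay_knee [(array([0.6476, 0.2063, 0.0579]), 0.49)]
scene lid_edge [(array([0.5017, 0.0734, 0.1344]), 0.84), (array([0.5022, 0.1146, 0.0189]), 0.55)]
```

>>> jog_arm([
  {"dp": [0,-0.003,-0.007],"turn": [0,0,0],"claw": 0},
  {"dp": [0,-0.002,-0.006],"turn": [0,0,0],"claw": 0},
  {"dp": [0,-0.001,-0.006],"turn": [0,0,0],"claw": 0},
  {"dp": [0,-0.001,-0.005],"turn": [0,0,0],"claw": 0},
  {"dp": [0,-0.001,-0.005],"turn": [0,0,0],"claw": 0},
  {"dp": [0,-0.001,-0.004],"turn": [0,0,0],"claw": 0},
])

```text
time_s: 27.45
position: [0.5012, 0.0812, 0.0956]
tool_rot: [-0.144, 0.674, -0.204, 0.695]
contact_force: [-0.6, 1.5, 2.1]
opening: 0.004
```

>>> jog_arm([
  {"dp": [0,0,-0.004],"turn": [0,0,0],"claw": 0},
  {"dp": [0,0,-0.004],"turn": [0,0,0],"claw": 0},
  {"dp": [0,0,-0.003],"turn": [0,0,0],"claw": 0},
  {"dp": [0,0,-0.003],"turn": [0,0,0],"claw": 0},
  {"dp": [0,0,-0.003],"turn": [0,0,0],"claw": 0},
])

```text
time_s: 28.08
position: [0.5014, 0.0805, 0.0854]
tool_rot: [-0.147, 0.673, -0.208, 0.695]
contact_force: [-10.3, 4.5, 34.7]
opening: 0.007
```

>>> jog_arm([
  {"dp": [0,0,0.003],"turn": [0,0,0],"claw": 0},
  {"dp": [0,0,0.03],"turn": [0,0,0],"claw": 0},
  {"dp": [0,-0.03,0.05],"turn": [0.18,0,0],"claw": 0},
  {"dp": [0,-0.05,0.05],"turn": [0.18,0,0],"claw": 0},
  {"dp": [0,-0.03,0.05],"turn": [0.16,0,0],"claw": 0},
  {"dp": [0,0,0],"turn": [0,0,0],"claw": 0},
  {"dp": [0,0,0],"turn": [0,0,0],"claw": 0},
])

```text
time_s: 28.95
position: [0.5021, -0.0195, 0.2586]
tool_rot: [0.025, 0.702, -0.038, 0.711]
contact_force: [-0.0, 0.2, -0.8]
opening: 0.01
```

Run:
```python
from h import *
s=env.state();im,c=snap('wrist','w7'); print(s['position'],s['contact_force'])
snap('side','d7');snap('scene','s7')
for n in('side','scene','wrist'):
  for q in('stay_knee','lid_edge','espresso_cup','sugar_jar','shot_glass'): print(n,q,[(np.round(x['position'],4),round(x['p'],2)) for x in env.landmark_of(n,q)][:1])
d=cv2.resize(cv2.imread('pics/d7.png'),(400,300)); 
cv2.imwrite('pics/v7.png',np.hstack([cv2.resize(im,(400,300)),d]))
```

```text
[ 0.50206136 -0.01954842  0.25856724] [-0.00545109  0.20211814 -0.77049665]
side stay_knee [(array([0.5017, 0.2298, 0.0727]), 0.71)]
side lid_edge [(array([0.4953, 0.0592, 0.0856]), 0.82)]
side espresso_cup [(array([ 0.595 , -0.311 ,  0.0072]), 0.41)]
side sugar_jar [(array([ 0.7316,  0.0079, -0.0014]), 0.69)]
side shot_glass [(array([ 0.7303, -0.1289,  0.0012]), 0.76)]
scene stay_knee [(array([0.6474, 0.2051, 0.0344]), 0.43)]
scene lid_edge [(array([0.5022, 0.0643, 0.0832]), 0.96)]
scene espresso_cup [(array([ 0.5993, -0.314 ,  0.0018]), 0.76)]
scene sugar_jar [(array([ 0.7315,  0.0069, -0.0012]), 0.88)]
scene shot_glass [(array([ 0.7281, -0.1258, -0.001 ]), 0.76)]
wrist stay_knee []
wrist lid_edge [(array([0.4972, 0.0613, 0.0858]), 0.96)]
wrist espresso_cup []
wrist sugar_jar [(array([ 0.7309,  0.007 , -0.0017]), 0.84)]
wrist shot_glass [(array([ 0.7359, -0.1257, -0.0035]), 0.91)]
```

View pics/v7.png

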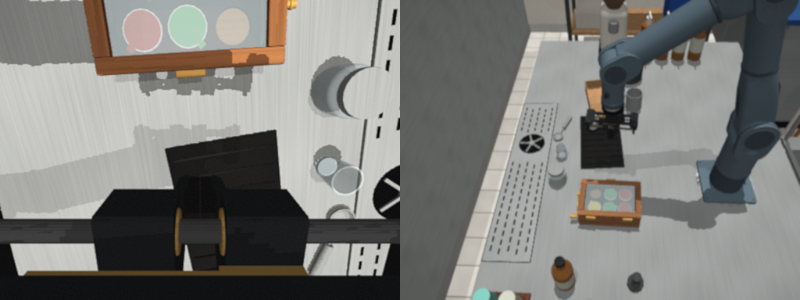

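The lid looks shut, with its edge at z≈0.085 as expected. A gentle vertical touch will confirm it.

>>> jog_arm([
  {"dp": [0,0.05,-0.05],"turn": [0,0,0],"claw": 0},
  {"dp": [0,0.043,-0.05],"turn": [0,0,0],"claw": 0},
  {"dp": [0,0,-0.045],"turn": [0,0,0],"claw": 0},
  {"dp": [0,0,-0.012],"turn": [0,0,0],"claw": 0},
  {"dp": [0,0,-0.005],"turn": [0,0,0],"claw": 0},
  {"dp": [0,0,-0.003],"turn": [0,0,0],"claw": 0},
  {"dp": [0,0,0],"turn": [0,0,0],"claw": 0},
])

```text
time_s: 30.72
position: [0.5072, 0.0685, 0.1008]
tool_rot: [0.028, 0.698, -0.039, 0.715]
contact_force: [-0.5, -0.7, 0.4]
opening: 0.006
```

>>> jog_arm([
  {"dp": [0,0.002,-0.008],"turn": [0,0,0],"claw": 0},
  {"dp": [0,0,-0.003],"turn": [0,0,0],"claw": 0},
  {"dp": [0,0,-0.002],"turn": [0,0,0],"claw": 0},
  {"dp": [0,0,-0.002],"turn": [0,0,0],"claw": 0},
])

```text
time_s: 31.22
position: [0.5086, 0.0705, 0.0866]
tool_rot: [0.028, 0.697, -0.039, 0.716]
contact_force: [0.3, -0.4, -0.4]
opening: 0.003
```

>>> jog_arm([
  {"dp": [0,0,-0.002],"turn": [0,0,0],"claw": 0},
  {"dp": [0,0,-0.002],"turn": [0,0,0],"claw": 0},
])

```text
time_s: 31.48
position: [0.5087, 0.0705, 0.0847]
tool_rot: [0.028, 0.697, -0.039, 0.716]
contact_force: [-12.8, -1.9, 42.4]
opening: 0.002
```

>>> jog_arm([
  {"dp": [0,0,0.004],"turn": [0,0,0],"claw": 0},
  {"dp": [0,0,0.03],"turn": [0,0,0],"claw": 0},
  {"dp": [0,-0.03,0.05],"turn": [0,0,0],"claw": 0},
  {"dp": [0,-0.05,0.05],"turn": [0,0,0],"claw": 0},
  {"dp": [0,0,0],"turn": [0,0,0],"claw": 0},
  {"dp": [0,0,0],"turn": [0,0,0],"claw": 0},
])

```text
time_s: 32.22
position: [0.5083, -0.0058, 0.2174]
tool_rot: [0.028, 0.697, -0.038, 0.716]
contact_force: [-0.4, -0.1, 0.1]
opening: 0.004
```

Run:
```python
from h import *
snap('scene','s8');print([(np.round(x['position'],4),round(x['p'],2)) for x in env.landmark_of('scene','lid_edge')][:1])
s=env.state(); print(s['position'],s['contact_force'],s['time_s']); print(env.job_done())
```

```text
[(array([0.4996, 0.062 , 0.0877]), 0.55)]
[ 0.50815551 -0.00563811  0.21701413] [0.10505632 0.80948053 0.90788009] 32.325
the job is handed in; nothing more can be done
None
```

The job is handed in at 32.3 s. The red pod is in pocket2 and the green in pocket1, each in front of its own colour. Pocket0, in front of yellow, stays empty. I pressed the stay's knee through and lowered the lid along its arc until it shut.

- **Pods:** the pictures taken before the lid closed showed both new pods flat and centred, to within about 2 mm, and the three stock pods still in place.
- **Lid:** a vertical touch met a hard stop at z = 0.085 m, the height expected for a shut lid. The networks put the lid edge at 0.083–0.088 m.
- **Knee:** at the end only the scene camera found the knob, at a height that fits a folded stay. The side camera's last knee reading was false, as it sat on the hinge.
- **Bystanders:** the cup and sugar jar were found within about 3 mm of their starting places. The shot glass was where a first side-view reading (labelled syrup bottle) had something standing. I did not measure the jug, bottle, spoon or tamper again.
- **Force:** closing the lid ended at about 35 N on its stop, and the check touch peaked at about 42 N vertically. Both were on the fingertips and well under the 120 N wrist limit. The touch was firmer than intended and above the 40 N limit that applies to the arm and the gripper's body.

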